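Put the wipes tub away behind a roller-catch door

TASK

Pull the small white cupboard's door out through its roller catch and swing it wide open, then stand the squat tub from the bench upright in the empty bay of the rack on the inside of the door. Push the door shut until the catch snaps and holds it by itself. Go gently: feel the catch rather than forcing or slamming the door, and leave the jar in the rack and the other things on the bench standing as they are.

Things in the scene. Friction and masses are not known exactly. Their poses are not given: they have to be found in the camera images.
- cabinet: White laminate bench cupboard, fixed: 280 mm wide, 180 deep, 290 high, left of the robot, door looking to the robot's right, hinge on the edge nearer the robot. Origin: centre of its underside. x points from the door side to the back, y along the width to the hinge edge, z up.
- door (a joint): Door angle, rad, about its upright hinge on the cupboard's +y edge: about 0 shut, grows as it opens, clockwise seen from above, to 1.75. It stays where left (friction 0.06 N m). Panel 1 kg, 280 mm wide, 16 thick, top edge 288 mm above the bench. Snapped shut it reads -0.018 to 0.016; not yet snapped, the rollers push it back out to 0.04 or more.
- door_panel (a point): Middle of the door's outer face, 140 mm from the hinge. Inside, 250 mm from the hinge and 110 mm above the bench, a double roller catch: two sprung rollers on the cupboard's side wall grip a spear-shaped strike on the door. At the handle it takes about 14 N to pull out and up to 11 N to push in, over the last 12 mm; the push drops as it snaps, then a hard stop follows.
- door_handle (a point): Middle of the level steel bar handle outside the door: 11 mm thick, 110 long, 262 mm above the bench, 190 mm from the hinge line along the door, 51 mm out from it; 35 mm off the door's face (29 mm free behind the bar), stand-offs 47 mm either side. Axes turn with the door: x through the door to its inner side, y towards the hinge, z up.
- door_hinge (a point): Point on the hinge line, level with the handle, in the plane of the door's inner face; axes as door_handle. The catch sits in slotted holes and shifts some mm in and out with the strike, unmeasured: it snaps shut at another depth than the door stood at before, mostly a few mm farther in.
- bay_empty (a point): Floor centre of the rack's empty bay on the door's inside: 165 mm above the bench, 184 mm from the hinge along the door, 39 mm in from its inner face; axes as door_handle. Bay 100 mm long, 77 deep, open above, walls 35 high. Shut, it lies under the cupboard's roof; it is clear of it with the door open 0.9 rad or more.
- bay_jar (a point): Floor centre of the rack's other bay, nearer the hinge, same size, where rack_jar stands.
- tub: Squat plain white round tub with a ribbed lid, 52 mm diameter (ribs of the top 22 mm: 55), 100 high, 0.17 to 0.35 kg, on the bench to the robot's right. Origin: centre of its underside, z up. It goes in the empty bay.
- rack_jar: Small amber jar, 40 mm diameter, 85 high, loose in the bay nearer the hinge. Origin: centre of its underside. Stays there, upright.
- bottle: Tall white bottle with a neck and a grey cap, 64 mm diameter, 170 high, on the bench to the robot's right, nearer or farther than the tub. Origin: centre of its underside. Leave alone.
- tin: Small empty fluted aluminium tart tin, 84 mm across the rim, 28 high, on the bench right of the middle, beyond the bottle and tub. Origin: centre of its underside. Leave alone.
- door_stop (a joint): How far the catch's rubber stop is pressed in, m; 0 when free. The door bears on it, with about 12 N, once it has snapped shut; it hardly gives. Pushing on at the handle with more than some 20 N spoils it.
Mind the look-alikes: they are no part of the job. What is shaped like the tub but black, blue or turquoise is not meant.

How it is judged:
By the outcome, as a careful person would: the job done as asked, in the order asked, and still so for the second after the job is handed in, with the robot touching nothing.
It also fails if it takes over 70 s, if anything falls off the work surface, if the arm or the gripper's body presses on something with over 40 N, if the wrist force passes 120 N, or if a joint passes its speed limit or range.

ROBOT

A 7-joint arm with a two-finger parallel gripper is mounted at the origin on the work surface. World frame = base frame: x ahead of the robot, y to its left, z up, the work surface at z = 0. Lengths are in mm, angles in degrees, forces in N, time in s.
With the tool pointing down it reaches from about 425 to 1025 mm from the base axis. Payload 3.6 kg.
Tool frame: the origin (TCP) lies midway between the tips of the shut fingers; the grasp point (between the pads) lies 19 mm behind it; z points along the fingers, y is the direction in which the jaws open and shut (so a half turn about z gives the same grasp; the last joint's range is limited). The gripper opens to 85 mm and grips with 20 to 120 N. Pads are 22 mm wide; open, the fingers measure 114 mm over their backs; the gripper's body (76 mm by 85 mm) begins 54 mm behind the grasp point. The pads swing forward as they close: fully open they stand 13 mm farther back than shut.
Start: joints at [65.117, 33.873, 2.773, 92.16, -1.908, 54.013, -1.931], TCP at [242.326, -683.306, 231.302] pointing down, gripper open.
Joint ranges: [-153.93, 153.93], [-27.13, 128.08], [-72.61, 78.16], [10.71, 143.7], [-87.88, 267.88], [4.46, 118.87], [-176.78, 176.78]. Speed limits (degrees/s): [147.25, 147.25, 180, 180, 180, 180, 180].

INTERFACE

Orientations are given as a 3x3 rotation matrix whose columns are the frame's x, y, z axes.
In Python, from cell import bot gives the robot as it stands.
- The arm moves only by the shell command python3 -m handwheel 'ROWS'. ROWS is a JSON object of lists of equal length, an entry for each row: "gripper": the opening, from -1 (shut) to 1 (fully open); "translation": the shift along the tool's x, y, z in units of 75 cm (1.0 is 75 cm), a list of three; "rotation": the turn, a rotation vector about the tool's x, y, z in units of 180 degrees (1.0 is 180 degrees), a list of three. In form: {"gripper": [gripper, ...], "translation": [[x, y, z], ...], "rotation": [[rx, ry, rz], ...]}. A call has 1 to 8 rows; each row is the pose to reach, as a shift and turn from the pose commanded when the call began, along the tool's axes at that moment, turning the shorter way round; what a row does not reach only later rows make up. A row lasts 1/12 s, in which the tool goes at most 41.7 mm and 7.16 degrees, less where a joint would pass 70% of its speed; a pose out of reach is approached as far as the arm can. A call with a number of a shift or a turn outside -1 to 1 is refused whole. A call with a gripper value outside its range is refused whole. The fingers move at their own pace and stop on an object; the grip force is fixed at half the most. Time passes only in rows, so rows that repeat a pose let the fingers close. It gives the time, the measured TCP pose, the force and the opening at its end, in the units of the state.
- bot.read_state(): the state, without advancing time (a new reading comes with each control period).
- bot.camera(name): name is "side" or "top"; returns a dict with "pixels" (480x640x3 uint8, red, green, blue), "z_map" (480x640 float32, mm along the optical axis (not along the pixel's ray), 0 where there is no reading), "camera_matrix" (3x3 intrinsics, pixels), "world_from_camera" (4x4, takes a point from camera to world coordinates). Camera axes: x right, y down, z forward; pixel columns grow to the right and rows downward; lengths in mm; the calibration is good to about 2 mm. A picture is of the moment at which its call begins.
- bot.sign_off(): hands the job in, once; it reports no verdict.
The state is a dict: "time_s": time; "joints": joint angles; "dq": joint speeds; "effort": joint torques, N m; "tool_pos": TCP position; "eef_rot": TCP orientation; "ft_force": force on the tool from outside, world axes, zero at the start; "wrist_torque": the same for the moment, N m; "grip_width": finger opening in mm.
Only numpy, scipy, OpenCV 4.12 (cv2) and the standard library are available. Lean on these libraries where they do the work, as an engineer would, in place of code of your own. Each camera call takes 0.05 s, during which the arm holds its last target. There are 200 camera calls.

## Working session

There is one attempt and no reset: what is moved stays moved. The work goes in short steps, Python scripts to look and compute and a shell command to move; the robot and the scene stay as the last step left them, time stands still between calls to the robot, and variables do not carry over. Pictures are saved under pics/ and viewed, about 8 in all and at most 12, crops included, and the job is handed in when it is done.

```bash
ls; mkdir -p pics; cat > h.py <<'E'
import numpy as np, cv2, sys
from cell import bot
def snap(name,fn,crop=None,scale=1):
    c=bot.camera(name); np.savez('last_%s.npz'%name,**c)
    im=c['pixels'][:,:,::-1]
    if crop: 
        x0,y0,x1,y1=crop; im=im[y0:y1,x0:x1]
    if scale!=1: im=cv2.resize(im,None,fx=scale,fy=scale,interpolation=cv2.INTER_CUBIC)
    cv2.imwrite('pics/'+fn,im); return c
def pt(c,u,v,r=1):
    z=c['z_map'][v-r:v+r+1,u-r:u+r+1]; z=np.median(z[z>0]) if (z>0).any() else 0
    K=c['camera_matrix']; p=np.array([(u-K[0,2])/K[0,0]*z,(v-K[1,2])/K[1,1]*z,z,1])
    return (c['world_from_camera']@p)[:3].round(1)
E
python3 - <<'E'
from h import *
s=bot.read_state()
for k,v in s.items(): print(k,np.round(v,3).tolist())
for n in('side','top'):
    c=snap(n,n+'1.png'); print(n,c['camera_matrix'].round(1).tolist(),c['world_from_camera'].round(3).tolist())
E
```

```text
pics
time_s 0.0
joints [65.117, 33.927, 2.768, 92.237, -1.91, 54.015, -1.932]
dq [-0.141, 0.002, -0.01, -0.088, 0.031, 0.028, -0.003]
effort [-0.001, -54.87, 1.547, -19.813, 0.009, 0.009, -0.0]
tool_pos [242.048, -682.5, 230.121]
eef_rot [[0.942, 0.334, -0.001], [0.334, -0.942, 0.002], [-0.0, -0.002, -1.0]]
ft_force [0.166, 0.098, 0.414]
wrist_torque [-0.035, -0.021, -0.002]
grip_width 85.277
side [[587.5, 0.0, 312.4], [0.0, 587.5, 249.6], [0.0, 0.0, 1.0]] [[-0.596, -0.676, 0.434, 42.409], [-0.803, 0.498, -0.327, 343.682], [0.005, -0.544, -0.839, 1219.065], [0.0, 0.0, 0.0, 1.0]]
top [[548.9, 0.0, 326.8], [0.0, 548.9, 244.0], [0.0, 0.0, 1.0]] [[-0.014, -0.995, 0.096, 466.229], [-1.0, 0.016, 0.014, -75.832], [-0.015, -0.096, -0.995, 1300.442], [0.0, 0.0, 0.0, 1.0]]
```

View pics/side1.png

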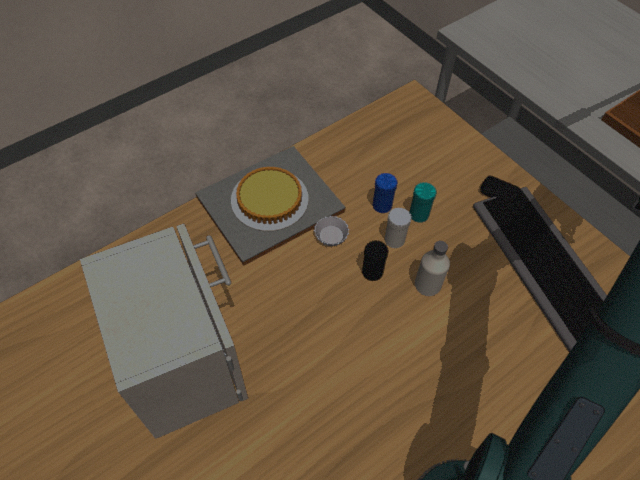

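View pics/top1.png

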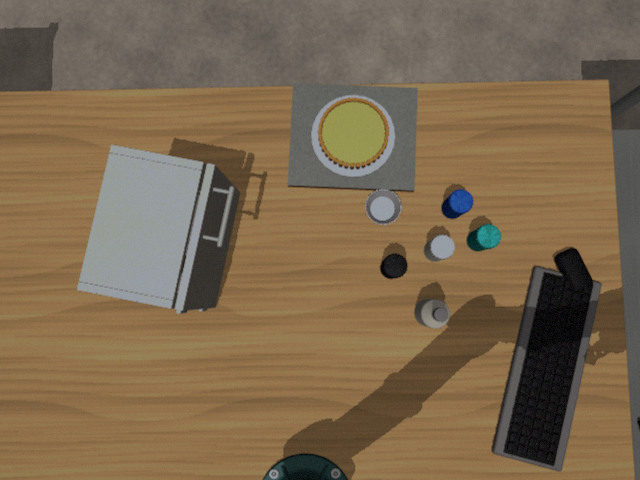

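Top view: the cupboard is at left with its handle bar at about (227,190)–(208,240). Tub-like things: white (442,248), black (394,266), blue (458,204), turquoise (487,237); the bottle is at (435,313) and the tin at (383,207). In the side view the white one is at (397,228). I choose that one and check it in a close crop.

```bash
python3 - <<'E'
from h import *
T=dict(np.load('last_top.npz')); S=dict(np.load('last_side.npz'))
def cr(c,x0,y0,x1,y1,s):
    return cv2.resize(c['pixels'][y0:y1,x0:x1,::-1],None,fx=s,fy=s,interpolation=cv2.INTER_CUBIC)
a=cr(T,165,150,265,320,3.5); b=cr(T,370,180,510,335,2); d=cr(S,340,160,460,305,2)
o=np.zeros((600,650,3),np.uint8); o[:a.shape[0],:a.shape[1]]=a
o[:b.shape[0],360:360+b.shape[1]]=b; o[310:310+d.shape[0],360:360+d.shape[1]]=d
cv2.imwrite('pics/crop1.png',o)
for n,u,v in [('tub',442,245),('tub2',440,250),('black',394,264),('bottlecap',440,313),('tin',383,207),('blue',459,200),('turq',487,235),('cabTL',118,155),('cabTR',203,165),('cabBR',176,300),('cabBL',85,288),('door far',212,170),('door near',183,305),('hand',227,210),('hand2',231,195),('hand3',221,240)]:
    print(n,pt(T,u,v))
for n,u,v in [('tub',398,214),('handle',218,262)]: print('side',n,pt(S,u,v))
E
```

```text
tub [ 575.6 -311.   101.9]
tub2 [ 564.8 -306.4  101.2]
black [ 535.7 -205.3  100.1]
bottlecap [ 430.3 -288.7  170.4]
tin [ 677.7 -193.     4.1]
blue [ 674.7 -352.   100.9]
turq [ 596.1 -410.1  100.9]
cabTL [738.7 330.2 290.8]
cabTR [717.9 170.3 285.1]
cabBR [464.6 217.8 287.8]
cabBL [489.  385.8 291. ]
door far [707.2 152.4 288.4]
door near [455.2 204.7 287.9]
hand [634.  128.  267.6]
hand2 [662.9 120.5 267.1]
hand3 [576.7 139.5 266.5]
side tub [ 580.1 -314.   102.6]
side handle [618.2 133.8 267.2]
```

View pics/crop1.png

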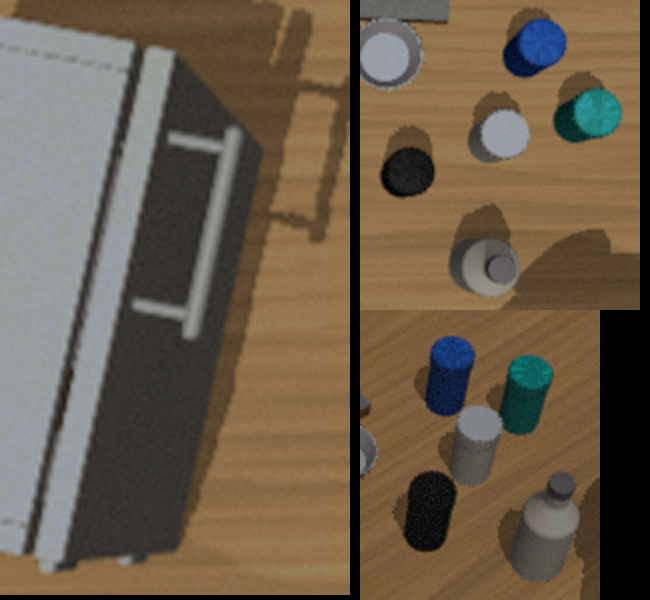

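The crop confirms the plain white ribbed-lid tub; its look-alikes are black, blue and turquoise. The bar and its two stand-offs are clear. Now I fit the geometry.

```bash
cat >> h.py <<'E'
def cloud(c):
    z=c['z_map'].astype(float); K=c['camera_matrix']; v,u=np.indices(z.shape)
    P=np.stack([(u-K[0,2])/K[0,0]*z,(v-K[1,2])/K[1,1]*z,z,np.ones_like(z)],-1)@c['world_from_camera'].T
    P=P[...,:3]; P[z<=0]=np.nan; return P
def sel(P,lo,hi): 
    m=np.all((P>lo)&(P<hi),-1); return P[m]
def line(Q):
    vx,vy,x,y=cv2.fitLine(Q[:,:2].astype(np.float32),cv2.DIST_HUBER,0,.01,.01).ravel(); return np.array([vx,vy]),np.array([x,y])
E
python3 - <<'E'
from h import *
for n in('top','side'):
    c=dict(np.load(f'last_{n}.npz')); P=cloud(c)
    for nm,x,y,z in [('tub',570,-309,100),('black',533,-205,100),('blue',675,-350,100),('turq',596,-410,100)]:
        Q=sel(P,[x-35,y-35,z-6],[x+35,y+35,z+8]); 
        if len(Q)>5: (cx,cy),r=cv2.minEnclosingCircle(Q[:,:2].astype(np.float32)); print(n,nm,len(Q),Q.mean(0).round(1),round(cx,1),round(cy,1),round(r,1),np.median(Q[:,2]).round(1))
    Q=sel(P,[540,80,255],[720,160,275]); d,o=line(Q); t=(Q[:,:2]-o)@d; s=(Q[:,:2]-o)@[-d[1],d[0]]
    Q=Q[abs(s)<8]; d,o=line(Q); t=(Q[:,:2]-o)@d
    print(n,'handle',d,o,np.degrees(np.arctan2(d[1],d[0])),'ends',(o+d*t.min()).round(1),(o+d*t.max()).round(1),'z',np.percentile(Q[:,2],[10,50,90]))
    Q=sel(P,[430,130,284],[740,230,292]); nrm=np.array([-d[1],d[0]]); 
    s=(Q[:,:2]-o)@nrm; t=(Q[:,:2]-o)@d
    print(n,'normal hist',np.histogram(s,bins=np.arange(20,75,3)),'tr',np.percentile(t,[0.5,99.5]))
    Q=sel(P,[430,130,284],[780,450,296]); print(n,'roof rect',cv2.minAreaRect(Q[:,:2].astype(np.float32)))
E
```

```text
top tub 474 [ 571.2 -310.3  100.5] 571.6 -311.1 27.8 100.6
top black 475 [ 531.7 -206.   100.7] 531.7 -206.6 27.6 100.7
top blue 460 [ 671.7 -354.5  100.5] 672.1 -354.6 28.2 100.5
top turq 476 [ 593.2 -411.5  100.7] 593.6 -412.4 27.8 100.7
top handle [ 0.9861309  -0.16596948] [617.3138  133.62703] -9.553557 ends [563.1 142.7] [680.7 123. ] z [263.8541407  267.38475574 269.75908253]
top normal hist (array([  0,   0,   0,  12,  69, 122, 188, 232, 224, 202, 127, 146, 128,
       152, 173, 185, 166, 155]), array([20, 23, 26, 29, 32, 35, 38, 41, 44, 47, 50, 53, 56, 59, 62, 65, 68,
       71, 74])) tr [-179.27706492   97.66109589]
top roof rect ((601.9620971679688, 275.83294677734375), (203.90626525878906, 281.0979309082031), 77.88902282714844)
side tub 352 [ 572.8 -311.6  100.8] 573.2 -312.2 28.0 100.9
side black 395 [ 533.1 -207.8  100.7] 533.6 -209.0 28.9 100.7
side blue 324 [ 672.8 -355.7  100.7] 674.4 -356.5 28.6 100.8
side turq 332 [ 594.6 -413.2  100.6] 596.7 -414.1 28.8 100.7
side handle [ 0.9791026  -0.20336679] [621.6884  131.33223] -11.73391 ends [566.2 142.9] [682.9 118.6] z [264.54163916 267.5352113  269.96078644]
side normal hist (array([  0,   0,   0,   0,  38, 206, 214, 212, 210, 205,  50,  11, 151,
       151, 147, 145, 130, 131]), array([20, 23, 26, 29, 32, 35, 38, 41, 44, 47, 50, 53, 56, 59, 62, 65, 68,
       71, 74])) tr [-184.7119791   93.6260551]
side roof rect ((605.655517578125, 272.81707763671875), (201.93624877929688, 285.1318054199219), 77.88805389404297)
```

```bash
cat >> h.py <<'E'
from scipy.spatial.transform import Rotation as Ro
HI=np.array([448.4,221.2]); PH0=-12.1
def u(a): return np.array([np.cos(np.radians(a)),np.sin(np.radians(a))])
def door(th,t,s):  # th deg open, t along from hinge, s inwards from inner face
    a=PH0-th; return HI+t*u(a)+s*u(a+90)
def go(x,y,z,az):  # jaw axis azimuth deg, tool down
    s=bot.read_state(); R=np.array(s['eef_rot']); yy=np.array([*u(az),0]); zz=np.array([0,0,-1.])
    Rt=np.stack([np.cross(yy,zz),yy,zz],1); t=R.T@(np.array([x,y,z])-s['tool_pos'])/750
    r=Ro.from_matrix(R.T@Rt).as_rotvec()/np.pi
    print('T',t.round(4).tolist(),'R',r.round(4).tolist(),'rows',np.ceil(max(np.linalg.norm(t)*18,np.linalg.norm(r)*25.2)))
def st():
    s=bot.read_state(); R=np.array(s['eef_rot']); print('t',s['time_s'],'p',np.round(s['tool_pos'],1),'yaw',np.degrees(np.arctan2(R[1,1],R[0,1])).round(1),'F',np.round(s['ft_force'],1),'w',round(s['grip_width'],1))
E
python3 -c "
from h import *
go(623.5,131.5,330,77.9)"
```

```text
T [0.8421, -0.8533, -0.1314] R [-0.0003, -0.0008, -0.8243] rows 22.0
```

```bash
python3 -m handwheel '{"gripper":[-0.3,-0.3,-0.3,-0.3,-0.3,-0.3,-0.3,-0.3],"translation":[[0.842,-0.853,-0.131],[0.842,-0.853,-0.131],[0.842,-0.853,-0.131],[0.842,-0.853,-0.131],[0.842,-0.853,-0.131],[0.842,-0.853,-0.131],[0.842,-0.853,-0.131],[0.842,-0.853,-0.131]],"rotation":[[0,0,-0.824],[0,0,-0.824],[0,0,-0.824],[0,0,-0.824],[0,0,-0.824],[0,0,-0.824],[0,0,-0.824],[0,0,-0.824]]}'; python3 -c "
from h import *
st();go(623.5,131.5,330,77.9)"
```

```text
time_s: 0.77
tool_pos: [383.0, -381.1, 267.5]
eef_rot: [[0.222, 0.975, -0.001], [0.975, -0.222, 0.0], [0.0, -0.001, -1.0]]
ft_force: [1.0, -0.5, -0.0]
grip_width: 29.5
t 0.7667 p [ 383.  -381.1  267.5] yaw -12.8 F [ 1.  -0.5 -0. ] w 29.5
T [0.7376, 0.1608, -0.0834] R [-0.0001, -0.0002, -0.5041] rows 14.0
```

```bash
python3 -m handwheel '{"gripper":[-0.3,-0.3,-0.3,-0.3,-0.3,-0.3,-0.3,-0.3],"translation":[[0.737,0.161,-0.083],[0.737,0.161,-0.083],[0.737,0.161,-0.083],[0.737,0.161,-0.083],[0.737,0.161,-0.083],[0.737,0.161,-0.083],[0.737,0.161,-0.083],[0.737,0.161,-0.083]],"rotation":[[0,0,-0.504],[0,0,-0.504],[0,0,-0.504],[0,0,-0.504],[0,0,-0.504],[0,0,-0.504],[0,0,-0.504],[0,0,-0.504]]}' >/dev/null; python3 -c "
from h import *
st();go(623.5,131.5,330,77.9)"
```

```text
t 1.4333 p [525.6 -82.4 304.1] yaw 44.5 F [ 0.8 -0.9  0.9] w 29.9
T [0.1121, 0.293, -0.0348] R [-0.0002, -0.0001, -0.1858] rows 6.0
```

```bash
python3 -m handwheel '{"gripper":[-0.3,-0.3,-0.3,-0.3,-0.3,-0.3,-0.3,-0.3],"translation":[[0.112,0.293,-0.035],[0.112,0.293,-0.035],[0.112,0.293,-0.035],[0.112,0.293,-0.035],[0.112,0.293,-0.035],[0.112,0.293,-0.035],[0.112,0.293,-0.035],[0.112,0.293,-0.035]],"rotation":[[0,0,-0.186],[0,0,-0.186],[0,0,-0.186],[0,0,-0.186],[0,0,-0.186],[0,0,-0.186],[0,0,-0.186],[0,0,-0.186]]}' >/dev/null; python3 -c "
from h import *
st();go(623.5,131.5,330,77.9)
c=snap('top','a.png',(160,120,300,320),2)
d=snap('side','b.png',(150,160,300,360),2)
a=cv2.imread('pics/a.png');b=cv2.imread('pics/b.png'); cv2.imwrite('pics/ab.png',np.hstack([a,b]))"
```

```text
t 2.1 p [624.6 131.5 329.8] yaw 77.8 F [ 0.2 -0.9 -0.5] w 29.7
T [0.0014, -0.0002, -0.0002] R [0.0003, -0.0003, -0.0005] rows 1.0
```

View pics/ab.png

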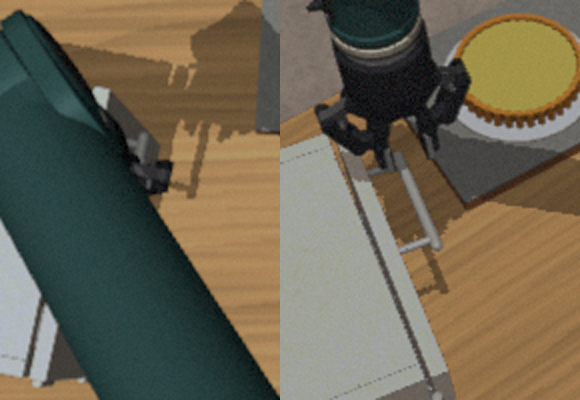

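The image shows the fingers above the bar, in line with it. Descending.

```bash
python3 -m handwheel '{"gripper":[-0.3,-0.3,-0.3,-0.3,-0.3,-0.3,-0.3],"translation":[[0.001,0,0.02],[0.001,0,0.04],[0.001,0,0.06],[0.001,0,0.08],[0.001,0,0.1],[0.001,0,0.115],[0.001,0,0.115]],"rotation":[[0,0,0],[0,0,0],[0,0,0],[0,0,0],[0,0,0],[0,0,0],[0,0,0]]}' >/dev/null; python3 -c "
from h import *
st()
snap('side','c.png',(150,130,300,330),3)"
```

```text
t 2.7833 p [623.6 127.2 243.9] yaw 77.5 F [-0.9 -1.6  0.3] w 30.0
```

View pics/c.png

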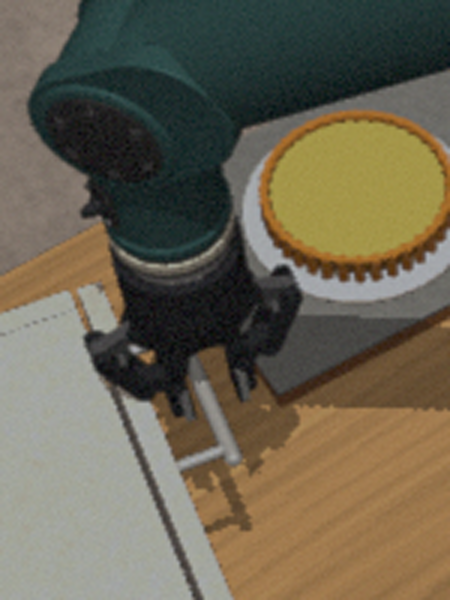

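The bar runs between the two fingers, with the rear finger in the gap. TCP y has drifted 4 mm, so I hold and narrow the jaws.

```bash
python3 -m handwheel '{"gripper":[-0.5,-0.5,-0.5],"translation":[[0,0,0],[0,0,0],[0,0,0]],"rotation":[[0,0,0],[0,0,0],[0,0,0]]}' >/dev/null; python3 -c "
from h import *
st()"
```

```text
t 3.0833 p [624.1 128.5 243.9] yaw 77.5 F [-0.1 -0.2 -0.6] w 21.1
```

```bash
cat >> h.py <<'E'
def arc(ths,t,s,z):
    st_=bot.read_state(); R=np.array(st_['eef_rot']); T=[];W=[]
    for th in ths:
        yy=np.array([*u(PH0-th+90),0]); zz=np.array([0,0,-1.]); Rt=np.stack([np.cross(yy,zz),yy,zz],1)
        T.append((R.T@(np.array([*door(th,t,s),z])-st_['tool_pos'])/750).round(3).tolist()); W.append(round(float(Ro.from_matrix(R.T@Rt).as_rotvec()[2]/np.pi),3))
    print(T,W)
E
python3 -c "
from h import *
arc([0,.5,1,1.5,2,2.5,3,3.5],190,-56,243)"
```

```text
[[0.002, -0.003, 0.001], [0.002, -0.005, 0.001], [0.003, -0.007, 0.001], [0.004, -0.009, 0.001], [0.004, -0.012, 0.001], [0.005, -0.014, 0.001], [0.006, -0.016, 0.001], [0.007, -0.018, 0.001]] [-0.002, 0.001, 0.004, 0.006, 0.009, 0.012, 0.015, 0.017]
```

```bash
python3 -m handwheel '{"gripper":[-0.5,-0.5,-0.5,-0.5],"translation":[[0.002,-0.003,0],[0.002,-0.005,0],[0.003,-0.007,0],[0.003,-0.007,0]],"rotation":[[0,0,0],[0,0,0.001],[0,0,0.004],[0,0,0.004]]}'|grep -E 'force|pos'; python3 -m handwheel '{"gripper":[-0.5,-0.5,-0.5],"translation":[[0.001,-0.003,0],[0.001,-0.006,0],[0.001,-0.006,0]],"rotation":[[0,0,0.002],[0,0,0.005],[0,0,0.005]]}'|grep -E 'force|pos'; python3 -m handwheel '{"gripper":[-0.5,-0.5,-0.5],"translation":[[0.001,-0.003,0],[0.001,-0.006,0],[0.001,-0.006,0]],"rotation":[[0,0,0.002],[0,0,0.005],[0,0,0.005]]}'|grep -E 'force|pos'; python3 -c "
from h import *
st()"
```

```text
tool_pos: [621.4, 126.5, 244.3]
ft_force: [4.0, 4.5, -2.6]
tool_pos: [620.4, 124.9, 244.4]
ft_force: [5.2, 7.8, -6.0]
tool_pos: [616.8, 116.8, 244.0]
ft_force: [-0.7, -0.5, 0.0]
t 3.9167 p [616.8 116.8 244. ] yaw 75.1 F [-0.7 -0.5  0. ] w 21.5
```

```bash
python3 -c "
from h import *
arc([3,4,5,6,7,8,9,9],190,-56,243)"
```

```text
[[-0.0, 0.001, 0.001], [0.001, -0.003, 0.001], [0.002, -0.008, 0.001], [0.004, -0.012, 0.001], [0.006, -0.016, 0.001], [0.007, -0.021, 0.001], [0.009, -0.025, 0.001], [0.009, -0.025, 0.001]] [0.001, 0.007, 0.012, 0.018, 0.024, 0.029, 0.035, 0.035]
```

```bash
python3 -m handwheel '{"gripper":[-0.5,-0.5,-0.5,-0.5,-0.5,-0.5,-0.5],"translation":[[0.001,-0.003,0.001],[0.002,-0.008,0.001],[0.004,-0.012,0.001],[0.006,-0.016,0.001],[0.007,-0.021,0.001],[0.009,-0.025,0.001],[0.009,-0.025,0.001]],"rotation":[[0,0,0.007],[0,0,0.012],[0,0,0.018],[0,0,0.024],[0,0,0.029],[0,0,0.035],[0,0,0.035]]}'|grep -E 'force|pos'; python3 -c "
from h import *
st(); arc([12,15,18,21,24,27,30,30],190,-56,243)"
```

```text
tool_pos: [605.3, 98.5, 243.2]
ft_force: [-0.3, -0.7, 0.7]
t 4.5 p [605.3  98.5 243.2] yaw 68.7 F [-0.3 -0.7  0.7] w 21.3
[[0.005, -0.011, 0.0], [0.01, -0.023, 0.0], [0.015, -0.036, 0.0], [0.022, -0.048, 0.0], [0.028, -0.061, 0.0], [0.036, -0.072, 0.0], [0.044, -0.083, 0.0], [0.044, -0.083, 0.0]] [0.015, 0.032, 0.049, 0.065, 0.082, 0.099, 0.115, 0.115]
```

```bash
python3 -m handwheel '{"gripper":[-0.5,-0.5,-0.5,-0.5,-0.5,-0.5,-0.5,-0.5],"translation":[[0.005,-0.011,0],[0.01,-0.023,0],[0.015,-0.036,0],[0.022,-0.048,0],[0.028,-0.061,0],[0.036,-0.072,0],[0.044,-0.083,0],[0.044,-0.083,0]],"rotation":[[0,0,0.015],[0,0,0.032],[0,0,0.049],[0,0,0.065],[0,0,0.082],[0,0,0.099],[0,0,0.115],[0,0,0.115]]}'|grep -E 'force|pos'; python3 -c "
from h import *
st(); arc([33,36,39,42,45,48,51,51],190,-56,243)
c=snap('side','d.png'); snap('top','d2.png')
"
```

```text
tool_pos: [550.6, 51.9, 243.2]
ft_force: [-0.8, -0.7, 1.2]
t 5.1667 p [550.6  51.9 243.2] yaw 48.0 F [-0.8 -0.7  1.2] w 21.6
[[0.003, -0.012, 0.0], [0.008, -0.025, 0.0], [0.014, -0.037, 0.0], [0.02, -0.05, 0.0], [0.027, -0.062, 0.0], [0.035, -0.073, 0.001], [0.043, -0.084, 0.001], [0.043, -0.084, 0.001]] [0.017, 0.034, 0.05, 0.067, 0.084, 0.1, 0.117, 0.117]
```

View pics/d.png

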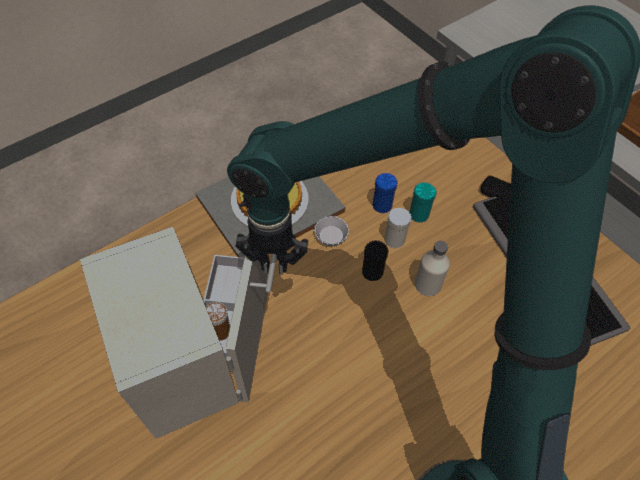

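The door is open about 30° and follows the hook. The jar at (217,320) is upright and the empty bay is at (225,280). Going on.

```bash
python3 -m handwheel '{"gripper":[-0.5,-0.5,-0.5,-0.5,-0.5,-0.5,-0.5,-0.5],"translation":[[0.003,-0.012,0],[0.008,-0.025,0],[0.014,-0.037,0],[0.02,-0.05,0],[0.027,-0.062,0],[0.035,-0.073,0],[0.043,-0.084,0],[0.043,-0.084,0]],"rotation":[[0,0,0.017],[0,0,0.034],[0,0,0.05],[0,0,0.067],[0,0,0.084],[0,0,0.1],[0,0,0.117],[0,0,0.117]]}'|grep -E 'force|pos'; python3 -c "
from h import *
st(); arc([54,57,60,62,64,65,65],190,-56,243)
"
```

```text
tool_pos: [484.9, 28.3, 243.1]
ft_force: [0.2, 0.2, 1.4]
t 5.9333 p [484.9  28.3 243.1] yaw 27.1 F [0.2 0.2 1.4] w 21.5
[[0.002, -0.015, 0.0], [0.007, -0.028, 0.0], [0.013, -0.04, 0.0], [0.017, -0.049, 0.0], [0.021, -0.057, 0.0], [0.024, -0.061, 0.0], [0.024, -0.061, 0.0]] [0.018, 0.034, 0.051, 0.062, 0.073, 0.079, 0.079]
```

```bash
python3 -m handwheel '{"gripper":[-0.5,-0.5,-0.5,-0.5,-0.5,-0.5,-0.5],"translation":[[0.002,-0.015,0],[0.007,-0.028,0],[0.013,-0.04,0],[0.017,-0.049,0],[0.021,-0.057,0],[0.024,-0.061,0],[0.024,-0.061,0]],"rotation":[[0,0,0.018],[0,0,0.034],[0,0,0.051],[0,0,0.062],[0,0,0.073],[0,0,0.079],[0,0,0.079]]}'|grep -E 'force|pos'; python3 -c "
from h import *
st(); print(door(65,190,-56)); arc([65],190,-52,243)
"
```

```text
tool_pos: [437.6, 24.3, 243.2]
ft_force: [-0.4, 0.4, 0.6]
t 6.5167 p [437.6  24.3 243.2] yaw 12.9 F [-0.4  0.4  0.6] w 21.5
[436.23089517  23.49336661]
[[-0.001, 0.003, 0.0]] [0.0]
```

```bash
python3 -m handwheel '{"gripper":[-0.4,-0.3,-0.3,-0.3,-0.3,-0.2,0],"translation":[[-0.001,0.005,0],[-0.001,0.005,-0.02],[-0.001,0.005,-0.06],[-0.001,0.005,-0.1],[-0.001,0.005,-0.13],[-0.001,0.005,-0.13],[-0.001,0.005,-0.13]],"rotation":[[0,0,0],[0,0,0],[0,0,0],[0,0,0],[0,0,0],[0,0,0],[0,0,0]]}'|grep -E 'force|pos'; python3 -c "
from h import *
st()
c=snap('side','e.png'); t=snap('top','e2.png',(160,120,400,400),2)
P=cloud(t); Q=sel(P,[380,-120,280],[560,190,293]); print(len(Q)); d,o=line(Q); print('top door az',np.degrees(np.arctan2(d[1],d[0])),o)
P=cloud(c); Q=sel(P,[380,-120,280],[560,190,293]); print(len(Q)); d,o=line(Q); print('side door az',np.degrees(np.arctan2(d[1],d[0])),o)
a=(Q[:,:2]-o)@d; print(o+d*a.max(),o+d*a.min())
arc([65],265,-8,335)
"
```

```text
tool_pos: [443.3, 24.0, 342.1]
ft_force: [0.4, 0.4, -0.2]
t 7.1 p [443.3  24.  342.1] yaw 12.8 F [ 0.4  0.4 -0.2] w 42.4
531
top door az -74.59702 [489.82916   38.038986]
992
side door az -75.56213 [472.7705    98.895615]
[503.11437176 -18.96253655] [448.95534701 191.39572688]
[[-0.099, 0.058, 0.006]] [-0.0]
```

View pics/e2.png

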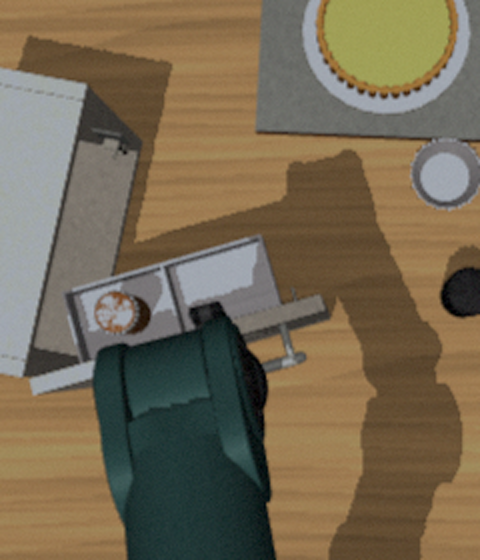

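The door stands at about 63°, the jar is upright and the bay is empty. I straddle the top edge near the free end to swing it wider.

```bash
python3 -m handwheel '{"gripper":[0.1,0.1,0.1,0.1,0.1,0.1,0.1,0.1],"translation":[[-0.05,0.03,0],[-0.09,0.058,0],[-0.099,0.063,0],[-0.099,0.063,0.02],[-0.099,0.063,0.05],[-0.099,0.063,0.08],[-0.099,0.063,0.095],[-0.099,0.063,0.095]],"rotation":[[0,0,0],[0,0,0],[0,0,0],[0,0,0],[0,0,0],[0,0,0],[0,0,0],[0,0,0]]}'|grep -E 'force|pos'; python3 -c "
from h import *
st(); print(door(63,265,-8),door(65,265,-8)); arc([66,69,72,75,77,77],265,-18,270)
"
```

```text
tool_pos: [501.1, -38.3, 265.7]
ft_force: [-0.3, 0.1, 0.3]
t 7.8667 p [501.1 -38.3 265.7] yaw 12.8 F [-0.3  0.1  0.3] w 47.0
[508.80918155 -36.94672337] [499.76319119 -38.89771739]
[[0.0, -0.021, -0.006], [0.002, -0.04, -0.005], [0.005, -0.058, -0.005], [0.009, -0.076, -0.005], [0.012, -0.088, -0.005], [0.012, -0.088, -0.005]] [0.005, 0.022, 0.038, 0.055, 0.066, 0.066]
```

```bash
python3 -m handwheel '{"gripper":[0.1,0.1,0.1,0.1,0.1,0.1,0.1,0.1],"translation":[[0,-0.01,0],[0,-0.021,0],[0.002,-0.04,0],[0.005,-0.058,0],[0.009,-0.076,0],[0.012,-0.088,0],[0.012,-0.088,0],[0.012,-0.08,0]],"rotation":[[0,0,0],[0,0,0.005],[0,0,0.022],[0,0,0.038],[0,0,0.055],[0,0,0.066],[0,0,0.066],[0,0,0.066]]}'|grep -E 'force|pos'; python3 -c "
from h import *
st();"
python3 -m handwheel '{"gripper":[0.1,0.1,0.1,0.1,0.1,0.1],"translation":[[0,0,-0.03],[0,0,-0.07],[0,0,-0.11],[0,0,-0.14],[0,0,-0.14],[0,0,-0.14]],"rotation":[[0,0,0],[0,0,0],[0,0,0],[0,0,0],[0,0,0],[0,0,0]]}'|grep -E 'force|pos'; python3 -c "
from h import *
st(); go(572,-311,190,20)
c=snap('side','f.png'); t=snap('top','f2.png')
for c in(c,t):
  P=cloud(c); Q=sel(P,[380,-120,283],[560,190,291]); d,o=line(Q); a=(Q[:,:2]-o)@d; print(len(Q),'door az',np.degrees(np.arctan2(d[1],d[0])),o+d*a.max(),o+d*a.min())
"
```

```text
tool_pos: [442.3, -43.2, 270.4]
ft_force: [0.0, -0.4, -0.3]
t 8.5333 p [442.3 -43.2 270.4] yaw 0.9 F [ 0.  -0.4 -0.3] w 46.8
tool_pos: [445.5, -42.5, 376.4]
ft_force: [0.1, 0.5, -0.0]
t 9.0333 p [445.5 -42.5 376.4] yaw 0.9 F [ 0.1  0.5 -0. ] w 47.1
T [-0.3606, 0.1615, 0.2496] R [0.0016, 0.0005, -0.1058] rows 9.0
1146 door az -89.89827 [441.22080488 -60.83233104] [440.77552907 189.96209592]
570 door az 89.16855 [440.44702351 189.82319014] [438.56982186  60.47304849]
```

```bash
python3 -c "
from h import *
go(572,-311,190,35)"
```

```text
T [-0.3605, 0.1658, 0.2452] R [-0.0002, -0.0001, -0.1892] rows 9.0
```

```bash
python3 -m handwheel '{"gripper":[0.1,0.3,0.5,0.7,0.8,0.8,0.8,0.8],"translation":[[-0.36,0.166,0.245],[-0.36,0.166,0.245],[-0.36,0.166,0.245],[-0.36,0.166,0.245],[-0.36,0.166,0.245],[-0.36,0.166,0.245],[-0.36,0.166,0.245],[-0.36,0.166,0.245]],"rotation":[[0,0,-0.19],[0,0,-0.19],[0,0,-0.19],[0,0,-0.19],[0,0,-0.19],[0,0,-0.19],[0,0,-0.19],[0,0,-0.19]]}'>/dev/null;  python3 -m handwheel '{"gripper":[0.8],"translation":[[0,0,0]],"rotation":[[0,0,0]]}' >/dev/null;python3 -c "
from h import *
st();go(572,-311,130,35)"
```

```text
t 9.8833 p [ 564.2 -305.8  191.7] yaw 34.7 F [-1.2 -1.6 -0.7] w 76.9
T [-0.012, 0.0051, 0.0822] R [-0.002, -0.0015, -0.0019] rows 2.0
```

```bash
python3 -m handwheel '{"gripper":[0.8,0.8,0.8,0.8,0.8],"translation":[[-0.012,0.005,0.02],[-0.012,0.005,0.05],[-0.012,0.005,0.08],[-0.012,0.005,0.08],[-0.012,0.005,0.08]],"rotation":[[0,0,-0.002],[0,0,-0.002],[0,0,-0.002],[0,0,-0.002],[0,0,-0.002]]}' >/dev/null;python3 -c "
from h import *
st();go(572,-311,61,35)"
```

```text
t 10.3 p [ 572.7 -302.4  136.9] yaw 35.5 F [-0.3 -0.4  0.2] w 76.5
T [-0.0093, -0.0071, 0.1012] R [-0.0008, -0.0016, 0.0028] rows 2.0
```

```bash
python3 -m handwheel '{"gripper":[0.8,0.8,0.8],"translation":[[-0.009,-0.007,0.005],[-0.009,-0.007,0.01],[-0.009,-0.007,0.01]],"rotation":[[0,0,0],[0,0,0],[0,0,0]]}' >/dev/null;python3 -c "
from h import *
st();go(572,-311,61,35)"
```

```text
t 10.55 p [ 574.  -313.3  132.1] yaw 35.4 F [-0.   0.3 -0.1] w 77.2
T [0.0042, -0.0004, 0.0948] R [-0.0, 0.0004, 0.0021] rows 2.0
```

```bash
python3 -m handwheel '{"gripper":[0.8,0.8,0.8,0.8,0.8,0.8],"translation":[[0.003,0,0.02],[0.003,0,0.045],[0.003,0,0.07],[0.003,0,0.09],[0.003,0,0.095],[0.003,0,0.095]],"rotation":[[0,0,0],[0,0,0],[0,0,0],[0,0,0],[0,0,0],[0,0,0]]}' >/dev/null;python3 -c "
from h import *
st()"
python3 -m handwheel '{"gripper":[0.4,0.2,0,-0.2,-0.2,-0.2],"translation":[[0,0,0],[0,0,0],[0,0,0],[0,0,0],[0,0,0],[0,0,0]],"rotation":[[0,0,0],[0,0,0],[0,0,0],[0,0,0],[0,0,0],[0,0,0]]}' >/dev/null;python3 -c "
from h import *
st()"
```

```text
t 11.05 p [ 572.3 -309.9   60. ] yaw 35.5 F [ 0.2 -0.4  0.9] w 77.0
t 11.55 p [ 573.6 -310.8   62.2] yaw 35.5 F [-1.3 -0.7  6.3] w 51.1
```

```bash
python3 -m handwheel '{"gripper":[-0.2,-0.2,-0.2,-0.2,-0.2,-0.2,-0.2,-0.2],"translation":[[0,0,-0.005],[0,0,-0.015],[0,0,-0.04],[0,0,-0.08],[0,0,-0.13],[0,0,-0.18],[0,0,-0.2],[0,0,-0.2]],"rotation":[[0,0,0],[0,0,0],[0,0,0],[0,0,0],[0,0,0],[0,0,0],[0,0,0],[0,0,0]]}' >/dev/null;python3 -c "
from h import *
st(); snap('side','g.png',(320,40,520,280),2.5)"
```

```text
t 12.2167 p [ 575.9 -311.   215.8] yaw 35.5 F [ 1.3 -0.8 -2.4] w 51.1
```

View pics/g.png

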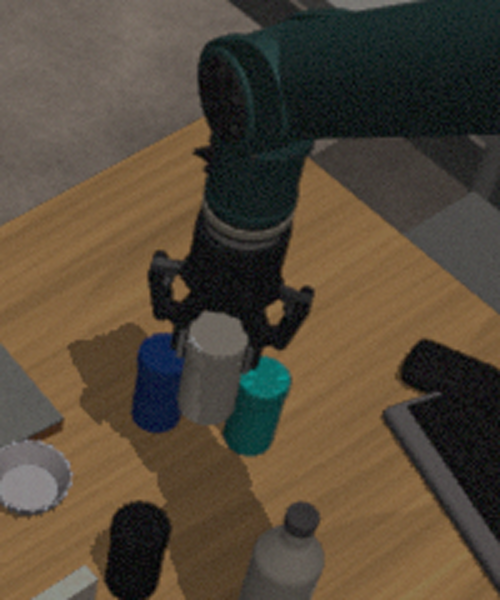

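The tub is held upright, its lid at side pixel about (407,171), and the other things still stand. Next I measure its offset to the TCP.

```bash
python3 -c "
from h import *
c=dict(np.load('last_side.npz')); P=cloud(c)
print([pt(c,407,v) for v in(168,171,174,190,200)])
Q=sel(P,[535,-350,240],[615,-270,266]); 
Q=P[163:180,395:420].reshape(-1,3); Q=Q[(abs(Q[:,2]-np.nanmedian(Q[:,2]))<4)]; print(len(Q),Q.mean(0),cv2.minEnclosingCircle(Q[:,:2].astype(np.float32)))
print(door(77.4,184,39)); go(*door(77.4,184,39)+[0,0],320,90.5)
"
```

```text
[array([ 588. , -320.8,  254.9]), array([ 582. , -315.5,  254.4]), array([ 574.1, -307.9,  257.4]), array([ 557.2, -298.6,  227. ]), array([ 554.7, -303.2,  191. ])]
288 [ 578.26656764 -311.0826022   255.49710136] ((576.677978515625, -313.1195983886719), 28.601770401000977)
[489.00419753  37.54734104]
T [0.443, 0.1774, -0.1443] R [0.0, 0.0015, -0.3057] rows 9.0
```

```bash
python3 -c "
from h import *
c=dict(np.load('last_top.npz')); P=cloud(c)
# door frame coords
a=PH0-77.4; 
T=(P[...,:2]-HI)@u(a); S=(P[...,:2]-HI)@u(a+90); Z=P[...,2]
m=(T>20)&(T<260)&(S>-40)&(S<110)&(Z>120)&(Z<300)
img=np.zeros((170,290,3),np.uint8)
for t,s,z,col in zip(T[m],S[m],Z[m],c['pixels'][m]): cv2.circle(img,(int(t)+10,int(s)+50),2,tuple(int(x) for x in col[::-1]),-1)
w=m&(Z>192)&(Z<208)&(S>3)
print('wall S',np.histogram(S[w],bins=range(0,110,6))); print('wall T',np.histogram(T[w],bins=range(20,260,8)))
f=m&(Z>158)&(Z<172)&(S>3); print('floor',np.percentile(T[f],[2,50,98]),np.percentile(S[f],[2,50,98]),np.median(Z[f]),f.sum())
d=m&(Z>280)&(Z<293); print('door S',np.percentile(S[d],[2,50,98]),np.percentile(T[d],[2,98]))
cv2.imwrite('pics/h.png',cv2.resize(img,None,fx=2.5,fy=2.5))
"
```

```text
wall S (array([  6,  17,  16,  21,  19,  21,  22,  24,  19,  17,  15,  17, 171,
        15,   0,   0,   0,   0]), array([  0,   6,  12,  18,  24,  30,  36,  42,  48,  54,  60,  66,  72,
        78,  84,  90,  96, 102, 108]))
wall T (array([  3, 102,   4,   6,   8,   8,   8,   8,   9,  17,  25,   8,   8,
        43,  62,   6,   4,   4,   4,   4,   8,   8,   8,   8,   8,   7,
        11,   1,   0]), array([ 20,  28,  36,  44,  52,  60,  68,  76,  84,  92, 100, 108, 116,
       124, 132, 140, 148, 156, 164, 172, 180, 188, 196, 204, 212, 220,
       228, 236, 244, 252]))
floor [ 31.78682726 117.65956752 227.31295411] [ 4.53167179 50.42805188 74.21445944] 165.8318244960443 2002
door S [-17.50138246  -9.54606927  -1.60237315] [ 22.50243148 158.07159516]
```

View pics/h.png

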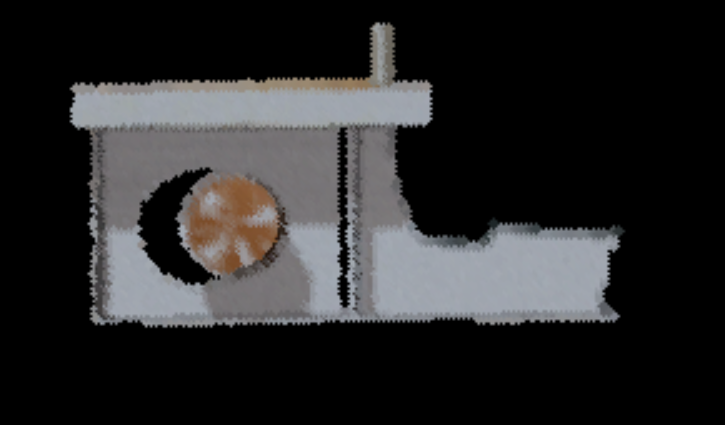

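The top-down map in door axes shows the empty bay right of the divider (t≈134 to 232, s≈0 to 77), with its floor at 166 mm as expected. Carrying the tub there.

```bash
python3 -m handwheel '{"gripper":[-0.2,-0.2,-0.2,-0.2,-0.2,-0.2,-0.2,-0.2],"translation":[[0,0,-0.05],[0,0,-0.1],[0.443,0.177,-0.15],[0.443,0.177,-0.15],[0.443,0.177,-0.15],[0.443,0.177,-0.15],[0.443,0.177,-0.15],[0.443,0.177,-0.15]],"rotation":[[0,0,0],[0,0,0],[0,0,-0.306],[0,0,-0.306],[0,0,-0.306],[0,0,-0.306],[0,0,-0.306],[0,0,-0.306]]}' >/dev/null;python3 -c "
from h import *
st(); go(*door(77.4,184,41),320,90.5)"
```

```text
t 12.9333 p [511.2 -67.  309.3] yaw 78.8 F [ 0.6  0.8 -2.4] w 51.0
T [0.0535, 0.1315, -0.0141] R [0.0, -0.0016, -0.065] rows 3.0
```

```bash
python3 -m handwheel '{"gripper":[-0.2,-0.2,-0.2],"translation":[[0,0,-0.01],[0,0,-0.01],[0,0,-0.01]],"rotation":[[0,0,0],[0,0,0],[0,0,0]]}' >/dev/null;python3 -c "
from h import *
st(); go(*door(77.4,184,41),320,90.5)"
```

```text
t 13.1833 p [513.  -69.1 317.6] yaw 78.4 F [ 0.9 -0.1 -2.7] w 50.7
T [0.0572, 0.1335, -0.0032] R [-0.0002, -0.0008, -0.067] rows 3.0
```

```bash
python3 -m handwheel '{"gripper":[-0.2,-0.2,-0.2,-0.2,-0.2,-0.2],"translation":[[0.02,0.045,-0.003],[0.04,0.09,-0.003],[0.057,0.133,-0.003],[0.057,0.133,-0.003],[0.057,0.133,-0.003],[0.057,0.133,-0.003]],"rotation":[[0,0,-0.022],[0,0,-0.045],[0,0,-0.067],[0,0,-0.067],[0,0,-0.067],[0,0,-0.067]]}' >/dev/null;python3 -c "
from h import *
st(); go(*door(77.4,184,41),235,90.5)"
```

```text
t 13.6833 p [491.9  35.5 320. ] yaw 90.3 F [-0.4 -0.6 -2.5] w 50.8
T [0.001, 0.0029, 0.1134] R [-0.0003, -0.0007, -0.001] rows 3.0
```

```bash
python3 -m handwheel '{"gripper":[-0.2,-0.2,-0.2,-0.2,-0.2,-0.2,-0.2,-0.2],"translation":[[0.001,0.002,0.02],[0.001,0.002,0.04],[0.001,0.002,0.06],[0.001,0.002,0.08],[0.001,0.002,0.1],[0.001,0.002,0.113],[0.001,0.002,0.113],[0.001,0.002,0.113]],"rotation":[[0,0,0],[0,0,0],[0,0,0],[0,0,0],[0,0,0],[0,0,0],[0,0,0],[0,0,0]]}' >/dev/null;python3 -c "
from h import *
st()"
python3 -m handwheel '{"gripper":[-0.2,-0.2,-0.2,-0.2],"translation":[[0,0,0.003],[0,0,0.006],[0,0,0.008],[0,0,0.008]],"rotation":[[0,0,0],[0,0,0],[0,0,0],[0,0,0]]}' >/dev/null;python3 -c "
from h import *
st()"

```

```text
t 14.35 p [491.2  37.8 235.9] yaw 90.4 F [-0.2 -0.4 -2.5] w 51.0
t 14.6833 p [491.3  39.1 230.7] yaw 90.5 F [ 0.5 -0.1 -2.3] w 51.1
```

```bash
for i in 1 2; do python3 -m handwheel '{"gripper":[-0.2,-0.2,-0.2],"translation":[[0,0,0.002],[0,0,0.004],[0,0,0.004]],"rotation":[[0,0,0],[0,0,0],[0,0,0]]}' |grep -E 'pos|force'; done; python3 -c "
from h import *
st(); snap('side','i.png',(170,130,330,330),3)"

```

```text
tool_pos: [491.1, 39.2, 227.4]
ft_force: [-0.2, 0.5, -2.3]
tool_pos: [494.7, 40.2, 227.0]
ft_force: [0.4, -0.1, 9.0]
t 15.1833 p [494.7  40.2 227. ] yaw 90.5 F [ 0.4 -0.1  9. ] w 51.1
```

View pics/i.png

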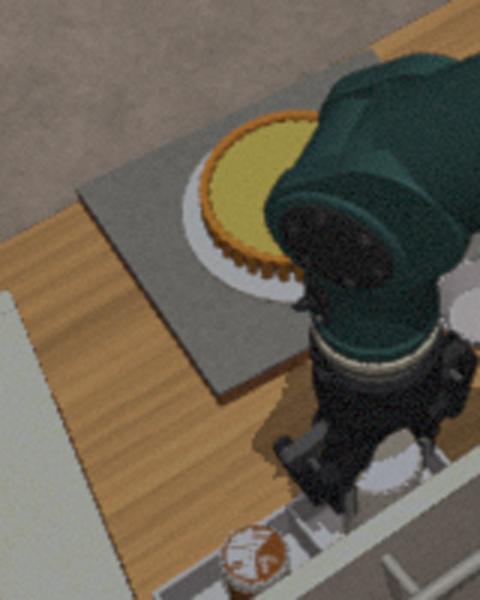

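Contact with the bay floor (Fz turns +9 N); the tub stands in the bay and the jar at crop (255,555) is untouched. Releasing gently.

```bash
python3 -m handwheel '{"gripper":[-0.2,0.25,0.4,0.5,0.5],"translation":[[0,0,-0.002],[0,0,-0.003],[0,0,-0.003],[0,0,-0.003],[0,0,-0.003]],"rotation":[[0,0,0],[0,0,0],[0,0,0],[0,0,0],[0,0,0]]}' |grep -E 'pos|force|wid';  python3 -m handwheel '{"gripper":[0.5,0.5,0.5,0.5,0.5,0.5,0.5,0.5],"translation":[[0,0,-0.01],[0,0,-0.03],[0,0,-0.06],[0,0,-0.1],[0,0,-0.14],[0,0,-0.18],[0,0,-0.2],[0,0,-0.2]],"rotation":[[0,0,0],[0,0,0],[0,0,0],[0,0,0],[0,0,0],[0,0,0],[0,0,0],[0,0,0]]}' |grep -E 'pos|force|wid'; python3 -c "
from h import *
st(); c=snap('side','j.png',(170,130,330,330),3); snap('top','j2.png')
print(door(77,267,-8)); go(*door(77.4,267,-8),360,90-89.5)
P=cloud(c); Q=sel(P,[440,-10,258],[540,90,275]); print(len(Q),Q.mean(0),cv2.minEnclosingCircle(Q[:,:2].astype(np.float32)))"

```

```text
tool_pos: [491.0, 39.2, 226.6]
ft_force: [-0.0, 0.0, 0.2]
grip_width: 64.0
tool_pos: [493.5, 40.3, 381.2]
ft_force: [0.7, -0.2, -0.8]
grip_width: 64.1
t 16.3167 p [493.5  40.3 381.2] yaw 90.5 F [ 0.7 -0.2 -0.8] w 64.1
[444.59484066 -45.89271941]
T [0.0656, -0.1129, 0.0231] R [0.0002, 0.0004, 0.5] rows 13.0
621 [491.37313487  36.7770922  265.6502015 ] ((479.75433349609375, 20.084375381469727), 49.6222038269043)
```

View pics/j.png

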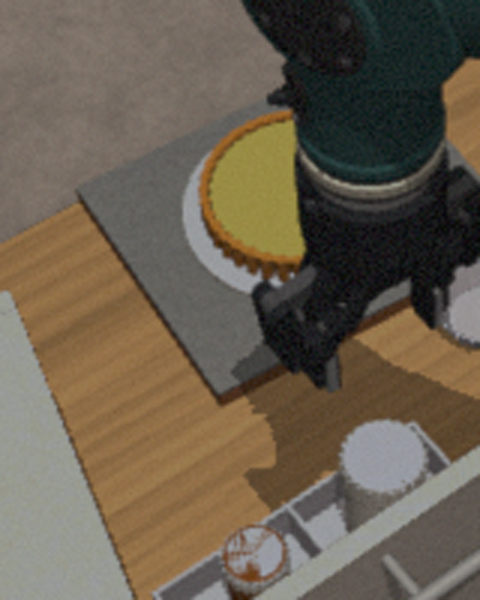

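The tub stands upright in its bay, lid top at 265.6 mm, and the jar is upright. Now I straddle the free edge to swing the door back.

```bash
python3 -m handwheel '{"gripper":[0.3,0.1,0.1,0.1,0.1,0.1,0.1,0.1],"translation":[[0.066,-0.113,0.02],[0.066,-0.113,0.02],[0.066,-0.113,0.02],[0.066,-0.113,0.02],[0.066,-0.113,0.02],[0.066,-0.113,0.02],[0.066,-0.113,0.02],[0.066,-0.113,0.02]],"rotation":[[0,0,0.5],[0,0,0.5],[0,0,0.5],[0,0,0.5],[0,0,0.5],[0,0,0.5],[0,0,0.5],[0,0,0.5]]}' |grep -E 'pos|force'; python3 -m handwheel '{"gripper":[0.1],"translation":[[0,0,0]],"rotation":[[0,0,0]]}' >/dev/null;python3 -c "
from h import *
st(); go(*door(77.4,267,-8),360,0.5)"

```

```text
tool_pos: [441.1, -46.1, 360.1]
ft_force: [-1.3, -0.4, -0.4]
t 17.1667 p [441.2 -46.  360.2] yaw 33.1 F [-0.9 -0.6  0.8] w 47.1
T [-0.0009, 0.0018, 0.0003] R [-0.0011, -0.0005, 0.1812] rows 5.0
```

```bash
python3 -m handwheel '{"gripper":[0.1,0.1,0.1,0.1,0.1,0.1,0.1],"translation":[[0,0.001,0],[0,0.001,0],[0,0.001,0],[0,0.001,0],[0,0.001,0],[0,0.001,0],[0,0.001,0]],"rotation":[[0,0,0.181],[0,0,0.181],[0,0,0.181],[0,0,0.181],[0,0,0.181],[0,0,0.181],[0,0,0.181]]}' |grep -E 'pos|force'; python3 -c "
from h import *
st(); go(*door(77.4,267,-8),268,0.5)"

```

```text
tool_pos: [442.5, -45.5, 360.9]
ft_force: [0.5, 0.9, -1.0]
t 17.75 p [442.5 -45.5 360.9] yaw 0.9 F [ 0.5  0.9 -1. ] w 47.2
T [-0.0005, 0.0006, 0.1239] R [-0.0006, -0.0001, 0.0021] rows 3.0
```

```bash
python3 -m handwheel '{"gripper":[0.1,0.1,0.1,0.1,0.1,0.1,0.1,0.1],"translation":[[0,0,0.02],[0,0,0.04],[0,0,0.06],[0,0,0.08],[0,0,0.1],[0,0,0.12],[0,0,0.124],[0,0,0.124]],"rotation":[[0,0,0],[0,0,0],[0,0,0],[0,0,0],[0,0,0],[0,0,0],[0,0,0],[0,0,0]]}' |grep -E 'pos|force'; python3 -c "
from h import *
st(); arc([77,75,73,71,68,65,62,59],267,5,268)"

```

```text
tool_pos: [442.1, -45.6, 267.7]
ft_force: [-0.5, -0.3, 0.7]
t 18.4167 p [442.1 -45.6 267.7] yaw 0.8 F [-0.5 -0.3  0.7] w 47.0
[[-0.0, 0.021, -0.0], [0.0, 0.033, -0.001], [0.001, 0.045, -0.001], [0.002, 0.058, -0.001], [0.005, 0.076, -0.001], [0.009, 0.095, -0.001], [0.014, 0.113, -0.001], [0.019, 0.13, -0.001]] [-0.001, -0.012, -0.023, -0.034, -0.051, -0.067, -0.084, -0.101]
```

```bash
python3 -m handwheel '{"gripper":[0.1,0.1,0.1,0.1,0.1,0.1,0.1,0.1],"translation":[[0,0.01,0],[0,0.021,0],[0,0.033,0],[0.001,0.045,0],[0.002,0.058,0],[0.005,0.076,0],[0.009,0.095,0],[0.014,0.113,0]],"rotation":[[0,0,0],[0,0,-0.001],[0,0,-0.012],[0,0,-0.023],[0,0,-0.034],[0,0,-0.051],[0,0,-0.067],[0,0,-0.084]]}' |grep -E 'pos|force'; python3 -c "
from h import *
st(); arc([61,59,57,54,51,48,45,42],267,5,268)"

```

```text
tool_pos: [529.6, -34.2, 269.2]
ft_force: [-0.2, -0.4, 0.7]
t 19.0833 p [529.6 -34.2 269.2] yaw 15.9 F [-0.2 -0.4  0.7] w 47.2
[[0.001, 0.002, 0.002], [0.002, 0.015, 0.002], [0.003, 0.027, 0.002], [0.006, 0.045, 0.002], [0.009, 0.064, 0.002], [0.013, 0.082, 0.002], [0.019, 0.1, 0.002], [0.025, 0.117, 0.002]] [-0.005, -0.016, -0.028, -0.044, -0.061, -0.078, -0.094, -0.111]
```

```bash
python3 -m handwheel '{"gripper":[0.1,0.1,0.1,0.1,0.1,0.1,0.1,0.1],"translation":[[0.002,0.015,0.002],[0.003,0.027,0.002],[0.006,0.045,0.002],[0.009,0.064,0.002],[0.013,0.082,0.002],[0.019,0.1,0.002],[0.025,0.117,0.002],[0.025,0.117,0.002]],"rotation":[[0,0,-0.016],[0,0,-0.028],[0,0,-0.044],[0,0,-0.061],[0,0,-0.078],[0,0,-0.094],[0,0,-0.111],[0,0,-0.111]]}' |grep -E 'pos|force'; python3 -c "
from h import *
st(); arc([40,37,34,31,28,25,23,23],267,5,268)"

```

```text
tool_pos: [609.9, 9.9, 267.7]
ft_force: [-0.8, 0.2, 0.0]
t 19.75 p [609.9   9.9 267.7] yaw 35.9 F [-0.8  0.2  0. ] w 46.9
[[-0.001, 0.01, -0.0], [0.0, 0.028, -0.0], [0.003, 0.047, -0.0], [0.006, 0.065, -0.0], [0.011, 0.083, -0.0], [0.016, 0.101, -0.0], [0.02, 0.113, 0.0], [0.02, 0.113, 0.0]] [-0.011, -0.028, -0.044, -0.061, -0.078, -0.094, -0.105, -0.105]
```

```bash
python3 -m handwheel '{"gripper":[0.1,0.1,0.1,0.1,0.1,0.1,0.1,0.1],"translation":[[0,0.01,0],[0,0.028,0],[0.003,0.047,0],[0.006,0.065,0],[0.011,0.083,0],[0.016,0.101,0],[0.02,0.113,0],[0.02,0.108,0]],"rotation":[[0,0,-0.011],[0,0,-0.028],[0,0,-0.044],[0,0,-0.061],[0,0,-0.078],[0,0,-0.094],[0,0,-0.105],[0,0,-0.105]]}' |grep -E 'pos|force'; python3 -m handwheel '{"gripper":[0.1,0.1,0.1,0.1,0.1,0.1,0.1],"translation":[[0,-0.006,0],[0,-0.006,-0.02],[0,-0.006,-0.05],[0,-0.006,-0.08],[0,-0.006,-0.11],[0,-0.006,-0.13],[0,-0.006,-0.13]],"rotation":[[0,0,0],[0,0,0],[0,0,0],[0,0,0],[0,0,0],[0,0,0],[0,0,0]]}' |grep -E 'pos|force';python3 -c "
from h import *
st(); c=snap('side','k.png'); t=snap('top','k2.png')
for c in(c,t):
  P=cloud(c); Q=sel(P,[430,20,283],[720,205,291]); T=(Q[:,:2]-HI); an=np.degrees(np.arctan2(T[:,1],T[:,0])); Q=Q[(an<-20)&(np.hypot(*T.T)>60)]; d,o=line(Q); a=(Q[:,:2]-o)@d; print(len(Q),'door az',np.degrees(np.arctan2(d[1],d[0])),o+d*a.max(),o+d*a.min())
  R=sel(P,[500,60,262],[700,230,270]); print(len(R),R.mean(0))
"

```

```text
tool_pos: [665.1, 69.8, 267.5]
ft_force: [0.2, 0.8, 0.9]
tool_pos: [662.5, 62.7, 368.9]
ft_force: [0.8, 0.8, 0.5]
t 21.0 p [662.5  62.7 368.9] yaw 54.5 F [0.8 0.8 0.5] w 47.1
780 door az -32.770138 [681.73386043  61.65477464] [492.72663213 183.3222571 ]
914 [603.98936703 129.38456869 266.21545419]
425 door az -31.410446 [580.12386986 129.00619041] [492.82945037 182.31278118]
382 [608.24870768 162.20598894 265.75393174]
```

```bash
python3 -c "
from h import *
print(door(20,190,-51)); go(*door(20,190,-51),330,57.9)
for n in('side','top'):
  P=cloud(dict(np.load('last_%s.npz'%n))); R=sel(P,[540,40,258],[640,130,273]); S=(R[:,:2]-HI)@u(-32.1+90); R=R[(S<-38)]; T=(R[:,:2]-HI)@u(-32.1); S=(R[:,:2]-HI)@u(-32.1+90); print(n,len(R),'S',np.percentile(S,[5,50,95]),'T',np.percentile(T,[2,98]),'z',np.median(R[:,2]))"

```

```text
[582.25183751  77.0310519 ]
T [0.0969, -0.0446, 0.0465] R [-0.0004, 0.0003, -0.0187] rows 3.0
side 316 S [-57.59277926 -52.20275954 -41.95364692] T [141.36979325 246.19121895] z 267.5736020897288Traceback (most recent call last):
  File "<string>", line 5, in <module>
    P=cloud(dict(np.load('last_%s.npz'%n))); R=sel(P,[540,40,258],[640,130,273]); S=(R[:,:2]-HI)@u(-32.1+90); R=R[(S<-38)]; T=(R[:,:2]-HI)@u(-32.1); S=(R[:,:2]-HI)@u(-32.1+90); print(n,len(R),'S',np.percentile(S,[5,50,95]),'T',np.percentile(T,[2,98]),'z',np.median(R[:,2]))
                                                                                                                                                                                                    ~~~~~~~~~~~~~^^^^^^^^^^^^^
    return _quantile_unchecked(
        a, q, axis, out, overwrite_input, method, keepdims, weights)
    return _ureduce(a,
                    func=_quantile_ureduce_func,
    ...<5 lines>...
                    overwrite_input=overwrite_input,
                    method=method)
    r = func(a, **kwargs)
    result = _quantile(arr,
                       quantiles=q,
    ...<2 lines>...
                       out=out,
                       weights=wgt)
    slices_having_nans = np.isnan(arr[-1, ...])
                                  ~~~^^^^^^^^^
IndexError: index -1 is out of bounds for axis 0 with size 0
```

The bar is where the model predicts it (s ≈ -52, t 141–246). Moving above it.

```bash
python3 -m handwheel '{"gripper":[-0.1,-0.3,-0.3,-0.3,-0.3,-0.3],"translation":[[0.04,-0.02,0.02],[0.08,-0.04,0.04],[0.097,-0.045,0.047],[0.097,-0.045,0.047],[0.097,-0.045,0.047],[0.097,-0.045,0.047]],"rotation":[[0,0,-0.005],[0,0,-0.01],[0,0,-0.019],[0,0,-0.019],[0,0,-0.019],[0,0,-0.019]]}' |grep -E 'pos|force'; python3 -c "
from h import *
st(); go(*door(20,190,-51),243,57.9)"

```

```text
tool_pos: [583.3, 77.1, 329.1]
ft_force: [0.6, -0.1, -0.1]
t 21.6 p [583.3  77.1 329.1] yaw 58.0 F [ 0.6 -0.1 -0.1] w 30.0
T [0.0012, -0.0008, 0.1148] R [-0.0001, 0.0001, 0.0003] rows 3.0
```

```bash
python3 -m handwheel '{"gripper":[-0.3,-0.3,-0.3,-0.3,-0.3,-0.3,-0.5,-0.6],"translation":[[0.001,0,0.02],[0.001,0,0.04],[0.001,0,0.06],[0.001,0,0.08],[0.001,0,0.1],[0.001,0,0.115],[0.001,0,0.115],[0.001,0,0.115]],"rotation":[[0,0,0],[0,0,0],[0,0,0],[0,0,0],[0,0,0],[0,0,0],[0,0,0],[0,0,0]]}' |grep -E 'pos|force|wid'; python3 -c "
from h import *
st(); arc([20,18,16,14,12,10,8,8],190,-48,243)"

```

```text
tool_pos: [584.8, 79.8, 244.5]
ft_force: [0.1, 0.1, -0.5]
grip_width: 17.0
t 22.2667 p [584.8  79.8 244.5] yaw 58.0 F [ 0.1  0.1 -0.5] w 17.0
[[0.001, -0.001, 0.002], [-0.001, 0.008, 0.002], [-0.003, 0.017, 0.002], [-0.005, 0.026, 0.002], [-0.006, 0.035, 0.002], [-0.007, 0.044, 0.002], [-0.007, 0.053, 0.002], [-0.007, 0.053, 0.002]] [0.001, -0.01, -0.021, -0.033, -0.044, -0.055, -0.066, -0.066]
```

```bash
python3 -m handwheel '{"gripper":[-0.6,-0.6,-0.6,-0.6,-0.6,-0.6,-0.6],"translation":[[-0.001,0.008,0.001],[-0.003,0.017,0.001],[-0.005,0.026,0.001],[-0.006,0.035,0.001],[-0.007,0.044,0.001],[-0.007,0.053,0.001],[-0.007,0.053,0.001]],"rotation":[[0,0,-0.01],[0,0,-0.021],[0,0,-0.033],[0,0,-0.044],[0,0,-0.055],[0,0,-0.066],[0,0,-0.066]]}' |grep -E 'pos|force|wid'; python3 -c "
from h import *
st(); arc([8,7,6.5,6,5.5,5,5],190,-48,243)"

```

```text
tool_pos: [609.6, 110.9, 243.0]
ft_force: [1.8, 0.6, 0.3]
grip_width: 17.0
t 22.85 p [609.6 110.9 243. ] yaw 70.0 F [1.8 0.6 0.3] w 17.0
[[-0.001, 0.0, -0.0], [-0.002, 0.005, -0.0], [-0.003, 0.007, -0.0], [-0.003, 0.009, -0.0], [-0.004, 0.011, -0.0], [-0.004, 0.014, -0.0], [-0.004, 0.014, -0.0]] [0.001, -0.005, -0.008, -0.01, -0.013, -0.016, -0.016]
```

```bash
python3 -m handwheel '{"gripper":[-0.6,-0.6,-0.6],"translation":[[-0.001,0.004,0],[-0.002,0.008,0],[-0.002,0.008,0]],"rotation":[[0,0,-0.005],[0,0,-0.01],[0,0,-0.01]]}' |grep -E 'pos|force'; python3 -m handwheel '{"gripper":[-0.6,-0.6,-0.6],"translation":[[0,0.003,0],[-0.001,0.006,0],[-0.001,0.006,0]],"rotation":[[0,0,-0.003],[0,0,-0.007],[0,0,-0.007]]}' |grep -E 'pos|force';python3 -c "
from h import *
st(); s=bot.read_state(); n=u(72); print('n-force',np.dot(s['ft_force'][:2],n)); arc([5,4,3,2,1,0],190,-48,243)"

```

```text
tool_pos: [611.8, 115.0, 242.7]
ft_force: [1.8, -0.5, 4.8]
tool_pos: [613.4, 119.0, 242.7]
ft_force: [1.1, -0.4, 4.8]
t 23.35 p [613.4 119.  242.7] yaw 73.0 F [ 1.1 -0.4  4.8] w 16.9
n-force -0.057453710268186235
[[-0.003, 0.002, -0.0], [-0.004, 0.006, -0.0], [-0.005, 0.01, -0.0], [-0.006, 0.015, -0.0], [-0.007, 0.019, -0.0], [-0.008, 0.024, -0.0]] [0.001, -0.005, -0.01, -0.016, -0.021, -0.027]
```

```bash
python3 -m handwheel '{"gripper":[-0.6,-0.6,-0.6],"translation":[[-0.002,0,-0.003],[-0.002,0.002,-0.003],[-0.002,0.002,-0.003]],"rotation":[[0,0,0],[0,0,-0.002],[0,0,-0.002]]}' |grep -E 'pos|force'; python3 -m handwheel '{"gripper":[-0.6,-0.6,-0.6],"translation":[[0,0.002,0],[-0.001,0.003,0],[-0.001,0.003,0]],"rotation":[[0,0,-0.003],[0,0,-0.004],[0,0,-0.004]]}' |grep -E 'pos|force';python3 -c "
from h import *
st(); s=bot.read_state(); n=u(75); print('n-force',np.dot(s['ft_force'][:2],n)); arc([5,4,3,2,1,0],190,-48,243)"

```

```text
tool_pos: [613.9, 119.4, 243.9]
ft_force: [-1.4, 0.2, -1.1]
tool_pos: [616.1, 121.7, 244.4]
ft_force: [0.0, -0.8, -0.1]
t 23.85 p [616.1 121.7 244.4] yaw 74.1 F [ 0.  -0.8 -0.1] w 17.6
n-force -0.7501367943976222
[[-0.001, -0.003, 0.002], [-0.002, 0.001, 0.002], [-0.003, 0.006, 0.002], [-0.004, 0.01, 0.002], [-0.005, 0.015, 0.002], [-0.006, 0.019, 0.002]] [0.007, 0.001, -0.004, -0.01, -0.016, -0.021]
```

```bash
for i in 1 2 3; do python3 -m handwheel '{"gripper":[-0.6,-0.6,-0.6],"translation":[[-0.0005,0.001,0],[-0.0005,0.002,0],[-0.0005,0.002,0]],"rotation":[[0,0,-0.001],[0,0,-0.003],[0,0,-0.003]]}' |grep -E 'pos|force'; done;python3 -c "
from h import *
st(); s=bot.read_state(); n=u(75); print('n-force',np.dot(s['ft_force'][:2],n)); arc([3,2,1,0],190,-48,243)"

```

```text
tool_pos: [617.1, 123.1, 244.8]
ft_force: [0.2, 0.3, 0.5]
tool_pos: [617.9, 124.2, 244.8]
ft_force: [-0.2, -0.5, -0.1]
tool_pos: [618.4, 124.6, 244.7]
ft_force: [-1.6, -2.8, 2.0]
t 24.6 p [618.4 124.6 244.7] yaw 75.7 F [-1.6 -2.8  2. ] w 17.3
n-force -3.1228858277785063
[[-0.001, 0.001, 0.002], [-0.002, 0.006, 0.002], [-0.003, 0.01, 0.002], [-0.004, 0.015, 0.002]] [0.004, -0.001, -0.007, -0.012]
```

```bash
for i in 1 2 3; do python3 -m handwheel '{"gripper":[-0.6,-0.6,-0.6],"translation":[[-0.0003,0.001,0],[-0.0005,0.002,0],[-0.0005,0.002,0]],"rotation":[[0,0,-0.001],[0,0,-0.0025],[0,0,-0.0025]]}' |grep -E 'pos|force'; done

```

```text
tool_pos: [619.0, 125.5, 244.7]
ft_force: [-3.1, -4.2, 3.3]
tool_pos: [619.7, 126.8, 244.7]
ft_force: [-2.3, -3.4, 3.0]
tool_pos: [620.5, 128.2, 244.7]
ft_force: [-1.8, -4.2, 3.5]
```

```bash
for i in 1 2; do python3 -m handwheel '{"gripper":[-0.6,-0.6,-0.6],"translation":[[-0.0003,0.001,0],[-0.0003,0.002,0],[-0.0003,0.002,0]],"rotation":[[0,0,-0.001],[0,0,-0.002],[0,0,-0.002]]}' |grep -E 'pos|force'; done; python3 -c "
from h import *
arc([2,1,0],190,-48,243)"

```

```text
tool_pos: [621.1, 129.5, 244.7]
ft_force: [-1.8, -4.5, 3.2]
tool_pos: [621.7, 130.6, 244.7]
ft_force: [-1.8, -5.2, 3.6]
[[0.0, -0.003, 0.002], [-0.001, 0.001, 0.002], [-0.002, 0.006, 0.002]] [0.01, 0.004, -0.001]
```

```bash
for i in 1 2; do python3 -m handwheel '{"gripper":[-0.6,-0.6,-0.6],"translation":[[-0.0003,0.001,0],[-0.0003,0.002,0],[-0.0003,0.002,0]],"rotation":[[0,0,0],[0,0,-0.001],[0,0,-0.001]]}' |grep -E 'pos|force'; done

```

```text
tool_pos: [622.1, 131.6, 244.7]
ft_force: [-3.4, -5.8, 4.3]
tool_pos: [622.5, 132.5, 244.7]
ft_force: [-3.6, -7.5, 4.3]
```

```bash
for i in 1 2; do python3 -m handwheel '{"gripper":[-0.6,-0.6,-0.6],"translation":[[-0.0003,0.001,0],[-0.0003,0.0015,0],[-0.0003,0.0015,0]],"rotation":[[0,0,0],[0,0,0],[0,0,0]]}' |grep -E 'pos|force'; done

```

```text
tool_pos: [622.6, 132.9, 244.7]
ft_force: [-4.5, -8.2, 6.1]
tool_pos: [623.3, 135.1, 244.8]
ft_force: [-1.0, -1.1, 1.5]
```

The force dropped from 9 to 1.5 N: the snap. One small step more to confirm the stop.

```bash
for i in 1 ; do python3 -m handwheel '{"gripper":[-0.6,-0.6,-0.6],"translation":[[0,0.001,0],[0,0.001,0],[0,0.001,0]],"rotation":[[0,0,0],[0,0,0],[0,0,0]]}' |grep -E 'pos|force'; done

```

```text
tool_pos: [624.2, 137.9, 244.9]
ft_force: [-1.0, -4.1, 2.7]
```

```bash
python3 -m handwheel '{"gripper":[-0.55,-0.5,-0.4,-0.4],"translation":[[0,-0.002,0],[0,-0.004,0],[0,-0.005,0],[0,-0.005,0]],"rotation":[[0,0,0],[0,0,0],[0,0,0],[0,0,0]]}' |grep -E 'pos|force';  python3 -m handwheel '{"gripper":[-0.4,-0.4,-0.4,-0.4,-0.4,-0.4,-0.4,-0.4],"translation":[[0,0,-0.01],[0,0,-0.03],[0,0,-0.06],[0,0,-0.1],[0,0,-0.14],[0,0,-0.18],[0,-0.04,-0.2],[0,-0.08,-0.2]],"rotation":[[0,0,0],[0,0,0],[0,0,0],[0,0,0],[0,0,0],[0,0,0],[0,0,0],[0,0,0]]}' |grep -E 'pos|force'; python3 -c "
from h import *
st()"

```

```text
tool_pos: [623.4, 134.4, 244.9]
ft_force: [-1.0, -3.5, 2.6]
tool_pos: [612.5, 81.4, 400.4]
ft_force: [1.2, 0.3, 0.9]
t 28.1 p [612.5  81.4 400.4] yaw 78.5 F [1.2 0.3 0.9] w 25.3
```

```bash
python3 -m handwheel '{"gripper":[-0.4,-0.4,-0.4,-0.4,-0.4,-0.4,-0.4,-0.4],"translation":[[0,-0.4,0],[0,-0.4,0],[0,-0.4,0],[0,-0.4,0],[0,-0.4,0],[0,-0.4,0],[0,-0.4,0],[0,-0.4,0]],"rotation":[[0,0,0],[0,0,0],[0,0,0],[0,0,0],[0,0,0],[0,0,0],[0,0,0],[0,0,0]]}' |grep -E 'pos|force'; python3 -c "
from h import *
st()
c=snap('side','l.png'); t=snap('top','l2.png')
for n,c in(('top',t),('side',c)):
    P=cloud(c)
    Q=sel(P,[540,80,255],[720,160,275]); d=u(-12.1); nn=u(77.9); s=(Q[:,:2]-HI)@nn; T=(Q[:,:2]-HI)@d
    Q=Q[(abs(s+51)<12)&(T>140)&(T<240)]; d1,o=line(Q); d1*=np.sign(d1[0]); print(n,len(Q),'handle az',np.degrees(np.arctan2(d1[1],d1[0])),'s,t',(o-HI)@nn,(o-HI)@d)
    Q=sel(P,[430,100,284],[740,230,290]); s=(Q[:,:2]-HI)@nn; T=(Q[:,:2]-HI)@d
    for a,b in((20,80),(100,150),(200,270)): m=(T>a)&(T<b)&(s<10); print('  edge t',a,'outer s',np.percentile(s[m],[1,5,50]) if m.any() else None)
A=cv2.imread('pics/side1.png')[190:420,80:260]; B=cv2.imread('pics/l.png')[190:420,80:260]
cv2.imwrite('pics/m.png',cv2.resize(np.hstack([A,B]),None,fx=2.2,fy=2.2,interpolation=cv2.INTER_CUBIC))
"

```

```text
tool_pos: [547.4, -226.6, 394.1]
ft_force: [-0.5, -1.7, -0.4]
t 28.7667 p [ 547.4 -226.6  394.1] yaw 77.5 F [-0.5 -1.7 -0.4] w 25.9
top 313 handle az -10.910838 s,t -47.096731097338896 189.44449832073076
  edge t 20 outer s [-15.13631774 -14.20993052  -5.22011357]
  edge t 100 outer s [-13.23383717 -12.3388724   -2.87875602]
  edge t 200 outer s [-10.86263917 -10.07707145  -1.09264236]
side 270 handle az -11.410291 s,t -47.485326086669204 188.40339891541592
  edge t 20 outer s [-16.39793631 -15.36835393  -7.06166447]
  edge t 100 outer s [-14.6817703  -14.07266768  -6.18260482]
  edge t 200 outer s [-12.73886817 -11.39673757  -3.13201966]
```

View pics/m.png

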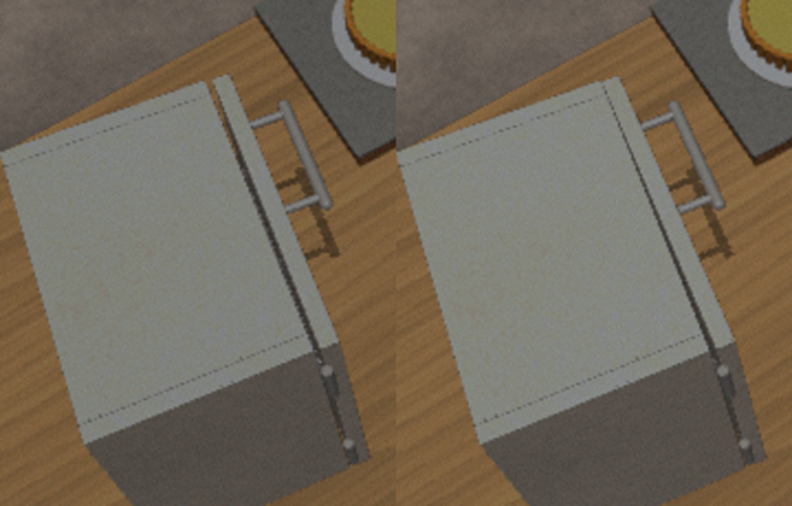

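Left is the start, right is now: the door has gone about 4 mm farther in at the handle, the gap at the free end has closed, and it stays there by itself. A numeric check of the angle and the other things, then I hand in.

```bash
python3 - <<'E'
from h import *
for n in('top','side'):
    c=dict(np.load(f'last_{n}.npz')); P=cloud(c)
    # cabinet axis from roof only (z 288.8+, behind the gap), door axis from door top
    nn=u(77.9); d=u(-12.1)
    m=np.abs(P[...,2]-290)<5; S=(P[...,:2]-HI)@nn; T=(P[...,:2]-HI)@d
    def edge(f,ts,w=4):
        L=[]
        for t in ts:
            k=m&(abs(T-t)<w)&(S>-25)&(S<195)
            if k.sum()>3: L.append((t,f(S[k])))
        L=np.array(L); return np.degrees(np.polyfit(L[:,0],L[:,1],1)[0])
    ts=np.arange(20,260,8)
    print(n,'back edge',edge(lambda s:np.percentile(s,98),ts),'door edge',edge(lambda s:np.percentile(s,2),ts))
    for nm,x,y,z in [('black',533,-206,100),('blue',673,-355,100),('turq',594,-412,100),('bottle',428,-288,170),('tin',685,-195,28)]:
        Q=sel(P,[x-45,y-45,z-5],[x+45,y+45,z+6]); print(nm,len(Q),Q.mean(0).round(0) if len(Q) else '')
E
python3 -m handwheel '{"gripper":[-0.4,-0.4,-0.4,-0.4],"translation":[[0,0,0],[0,0,0],[0,0,0],[0,0,0]],"rotation":[[0,0,0],[0,0,0],[0,0,0],[0,0,0]]}' |grep -E 'pos|force'
python3 - <<'E'
from h import *
c=bot.camera('side'); P=cloud(c); nn=u(77.9); d=u(-12.1)
Q=sel(P,[430,100,284],[740,230,290]); s=(Q[:,:2]-HI)@nn; T=(Q[:,:2]-HI)@d; m=(T>200)&(T<270)&(s<10); print(np.percentile(s[m],[1,5,50]))
E
```

```text
top back edge 0.1869311686919286 door edge 1.4245376997338086
black 466 [ 532. -206.  101.]
blue 0 
turq 0 
bottle 97 [ 427. -284.  171.]
tin 268 [ 696. -197.   27.]
side back edge 0.1252103912402163 door edge 1.2437306504575503
black 379 [ 533. -208.  101.]
blue 307 [ 673. -357.  101.]
turq 322 [ 595. -413.  101.]
bottle 139 [ 428. -291.  171.]
tin 238 [ 696. -197.   27.]
tool_pos: [549.8, -215.5, 395.1]
ft_force: [-0.7, 0.0, 1.7]
[-12.55388454 -11.54730681  -3.39389062]
```

```bash
python3 -c "
from h import *
st(); print(bot.sign_off())"
```

```text
t 29.25 p [ 549.6 -215.9  395. ] yaw 78.3 F [ 0.1 -0.1 -0.5] w 25.9
the job is handed in; nothing more can be done
None
```

The job is done and handed in at 29 s, inside the 70 s limit; `sign_off` reports no verdict.

- **Opening:** I pulled the door out through the catch by its handle, reading about 11 N at the wrist, and swung it to about 77° (1.35 rad).
- **Tub:** It stands in the empty bay. After release its lid top read 265.6 mm, as expected for upright on the bay floor, and the jar was upright. With the door shut neither can be seen, so this was not checked again afterwards.
- **Closing:** I pushed the door in by small steps. The force rose to about 11 N, dropped to about 2 N at the snap, then read 5 N one small step further. About 4.5 N still showed on the wrist after I first backed off and opened the jaws; I did not find out why. It was gone once the gripper was clear.
- **Last checks:** With the robot clear, the door held by itself about 4 mm farther in at the handle than at the start. The camera angle came out near -0.02 rad, good to roughly 0.01. The snapped range ends at -0.018, so the reading lies at its edge.
- **Other things:** Bottle, tin and the coloured look-alikes stand where they were. The arm hid the blue and turquoise ones from the top camera, so I confirmed those from the side only.

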